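# Hold a wet-painted egg in the tongs over the drip tray

### The job

The blue wooden egg has just been painted and now gets a coat of clear spray: pick up the tongs, take the blue egg from its cup on the drying rack with the tongs (never touch the egg with the gripper itself), and hold it up in the tongs over the middle of the white drip tray, at least 15 cm above the table. Finish while still holding it there, steady, with nothing put down or let go. Leave the red and yellow eggs, the spray can and the brush jar where they are.

Things in the scene. Friction and masses are not known exactly. Their poses are not given: they have to be found in the camera images.
- tongs: steel kitchen tongs, black grip panels, orange tips; 205 mm long, 24 mm high, 120 g, lying flat with both arms in a level plane. Origin on their underside, midway between the black panels; x points from the hinge to the tips, z up. Hinge pin 75 mm behind the origin, bite between the tips 107 mm ahead. The frame is tied to the left (+y) arm, so it turns up to 0.2 rad as the tongs close
- tongs_grip (a point): where to grip: midway between the black panels, half-way up (12 mm above the underside); axes as tongs; squeeze the panels along y. Panels x = -48 to +33 mm, 24 mm high. Width over the panels here: 52 mm open, 36 mm (panels parallel) when closed on an egg; a spring holds them open, 4 N to start squeezing, 7 N on an egg. Each mm squeezed closes the tips 2.4 mm
- left_tip (a point): middle of the inner face of the left (+y) orange tip pad (26 mm long, 16 mm high, 5 mm thick), half-way up it; with the tongs open it is 82 mm from right_tip
- right_tip (a point): the same point of the right (-y) orange tip pad, on the hinged arm; the middle between left_tip and right_tip is the centre of the bite
- tong_arm (a joint): closing angle of the tongs, rad: 0 open as they lie, about 0.22 closed on an egg, 0.42 fully closed with nothing between the tips
- blue_egg_mid (a point): the blue egg, a wooden egg standing blunt end down in a cup of the rack, 42 mm thick, 48 mm high, 35 g; the point is the centre of its thickest part, 21 mm above its underside, about 17 mm above the rim of its cup, and 27 mm below its top
- blue_egg: the same blue egg; origin at its underside, z up along the egg
- red_egg_mid (a point): red egg of the same size on the rack, to be left alone; centre of its thickest part
- yellow_egg_mid (a point): yellow egg of the same size on the rack, to be left alone; centre of its thickest part
- rack: fixed wooden drying rack: base board 80 by 280 by 12 mm with three small cups (30 mm wide, rims 41 mm above the table) in a row 100 mm apart along its y; origin under its centre, x points to its back, away from the robot. Any egg can be in any cup
- tray_mid (a point): middle of the floor of the white square drip tray (lined with white paper, fixed, 180 by 180 mm, rim 18 mm high), 6 mm above the table
- spray_can: white spray can with red cap, 52 mm wide, 158 mm tall, to be left alone; origin at its underside
- brush_jar: grey glass jar with three brushes, 72 mm wide, 150 mm tall with the brushes, to be left alone; origin at its underside

How it is judged:
By the outcome, as a careful person would: the job done as asked, in the order asked, and still so for the second after the job is handed in, while the arm keeps its last pose, push and grip.
It also fails if it takes over 42 s, if anything falls off the work surface, if the arm or the gripper's body presses on something with over 40 N, if the wrist force passes 120 N, or if a joint passes its speed limit or range.

### The arm

A 6-joint arm with a two-finger parallel gripper is mounted at the origin on the work surface. World frame = base frame: x ahead of the robot, y to its left, z up, the work surface at z = 0. Lengths are in m, angles in rad, forces in N, time in s.
With the tool pointing down it reaches from about 0.325 to 0.9 m from the base axis. Payload 6.1 kg.
Tool frame: the origin (TCP) lies on the centre line of the jaws, within the pads' length; the fingertips stand 17 mm ahead of it and the grasp point (between the pads) lies 2 mm behind it (manip.tip_extent is the distance from the TCP to the fingertips, in m); y points along the fingers, z is the direction in which the jaws open and shut, and the axes are right-handed (so a half turn about y gives the same grasp; the last joint's range is limited). The gripper opens to 87 mm and grips with 3 to 60 N. Pads are 19 mm wide; open, the fingers measure 117 mm over their backs; the gripper's body (75 mm by 190 mm) begins 51 mm behind the grasp point.
Start: joints at [1.168, 0.22, 1.526, -0, 1.395, -0.126], TCP at [0.171, 0.601, 0.24] pointing down, gripper open.
Joint ranges: [-2.98, 2.98], [-0.91, 2.08], [0.09, 2.57], [-1.24, 4.39], [0.2, 2.65], [-2.68, 2.68]. Speed limits (rad/s): [2.57, 2.57, 3.01, 3.14, 3.14, 3.14].

### API

Orientations are given as a rotation vector (axis times angle).
In Python, from cell import manip gives the robot as it stands. The module is installed in compiled form; this text tells all that it offers.
- The arm moves only by the tool jog_arm, never from a script. Its argument "commands" is a list that holds one entry, the list of rows, each a list of 4 numbers: the shift along the tool's x, y, z in mm, then the turn about the tool's y in degrees. In form: [[[x, y, z, twist], ...]]. A call has 1 to 5 rows; each row shifts and turns the pose as measured when the row begins, along the tool's axes as they then stand; what a row does not reach is not made up. A row lasts 1/8 s, in which the tool goes at most 62.5 mm and 10.7 degrees, less where a joint would pass 70% of its speed; a pose out of reach is approached as far as the arm can. A call is refused whole if a number of a shift passes 62.5 or a number of a turn 10.7, either way. A call with a gripper value outside its range is refused whole. "gripper" is the closure in counts, from 0 (fully open) to 255 (shut), set as the call begins (left out, the last holds). The fingers move at their own pace and stop on an object; "grip_force" is the grip in N (left out, the last holds). Time passes only in rows, so rows that do not move let the fingers close. It gives the time, the measured TCP pose, the force and the opening at its end, in the units of the state.
- manip.state(): the state, without advancing time (a new reading comes with each control period).
- manip.grab_frame(name): name is "side" or "top" or "wrist"; returns a dict with "frame" (480x640x3 uint8, red, green, blue), "mtx" (3x3 intrinsics, pixels), "cam_to_world" (4x4, takes a point from camera to world coordinates); the wrist camera has in their place "hand_eye" (4x4, takes a point from camera to tool coordinates, whose origin is the TCP and whose axes are the tool frame's). Camera axes: x right, y down, z forward; pixel columns grow to the right and rows downward; lengths in m; the calibration is good to about 2 mm. The wrist camera is an equidistant fisheye: a pixel r from the principal point sees the ray r / f radians off the axis. A picture is of the moment at which its call begins: read the wrist's pose just before it. There is no depth.
- manip.hand_in(): hands the job in, once; it reports no verdict.
The state is a dict: "clock": time; "joint_positions": joint angles; "dq": joint speeds; "joint_efforts": joint torques, N m; "tcp_pos": TCP position; "eef_rot": TCP orientation; "ft_force": force on the tool from outside, world axes, zero at the start; "wrist_torque": the same for the moment, N m; "finger_gap": opening from 0.0 (shut) to 1.0 (fully open).
Only numpy, scipy, OpenCV 4.12 (cv2) and the standard library are available. Lean on these libraries where they do the work, as an engineer would, in place of code of your own. Each camera call takes 0.05 s, during which the arm holds its last target.

## Working session

There is one attempt and no reset: what is moved stays moved. The work goes in short steps, Python scripts to look and compute and a tool call to move; the robot and the scene stay as the last step left them, time stands still between calls to the robot, and variables do not carry over. Pictures are saved under pics/ and viewed, and the job is handed in when it is done.

Besides the shell and the picture viewer there is one more tool, called in YAML: its name, and indented under it one key for each argument. jog_arm: Moves the arm, as the interface text tells. Its arguments: {"type":"object","properties":{"commands":{"type":"array","items":{"type":"array","items":{"type":"array","items":{"type":"number"}}}},"gripper":{"type":"number"},"grip_force":{"type":"number"}},"required":["commands"]}

```bash
mkdir -p pics; ls; python3 - <<'E'
from cell import manip
import cv2
print(manip.state())
for n in ("top","side","wrist"):
    d=manip.grab_frame(n); cv2.imwrite(f"pics/{n}0.png",d["frame"][:,:,::-1])
    print(n,{k:v for k,v in d.items() if k!="frame"})
E
```

```text
pics
{'clock': 0.0, 'joint_positions': array([ 1.16786043e+00,  2.21232434e-01,  1.52758440e+00,  4.81788025e-05,
        1.39470435e+00, -1.26093081e-01]), 'dq': array([ 0.00053493,  0.00066681, -0.00199241, -0.00224353,  0.000301  ,
        0.00032348]), 'joint_efforts': array([-9.96316121e-04, -4.94614255e+01, -3.87364018e+01,  6.98059564e-02,
        5.73680573e-02, -8.41890483e-05]), 'tcp_pos': array([0.17058191, 0.60067227, 0.23844746]), 'eef_rot': array([-1.5617015 ,  0.21780128, -0.21693491]), 'ft_force': array([ 1.43596873, -1.28339916,  0.46643711]), 'wrist_torque': array([0.01682176, 0.02052307, 0.01127059]), 'finger_gap': 1.0020641619947803}
top {'mtx': array([[514.01362423,   0.        , 321.94227889],
       [  0.        , 514.01362423, 239.62480268],
       [  0.        ,   0.        ,   1.        ]]), 'cam_to_world': array([[-0.0189034 , -0.98828666,  0.15143359,  0.36433723],
       [-0.99976655,  0.017099  , -0.01320896,  0.02440993],
       [ 0.01046488, -0.15164793, -0.98837917,  1.04154304],
       [ 0.        ,  0.        ,  0.        ,  1.        ]])}
side {'mt
[... 243 characters left out ...]
[-0.49574752, -0.46242621,  0.73511659, -0.87133604],
       [-0.01996261, -0.8401622 , -0.54196769,  0.72796318],
       [ 0.        ,  0.        ,  0.        ,  1.        ]])}
wrist {'mtx': array([[371.64829954,   0.        , 318.88100115],
       [  0.        , 371.64829954, 238.14098766],
       [  0.        ,   0.        ,   1.        ]]), 'hand_eye': array([[ 6.78011192e-05,  9.61451752e-01,  2.74973680e-01,
        -7.56024685e-02],
       [ 2.65657659e-04, -2.74973688e-01,  9.61451715e-01,
        -1.45231630e-01],
       [ 9.99999962e-01,  7.86136165e-06, -2.74060545e-04,
        -1.01900405e-03],
       [ 0.00000000e+00,  0.00000000e+00,  0.00000000e+00,
         1.00000000e+00]])}
```

View pics/top0.png

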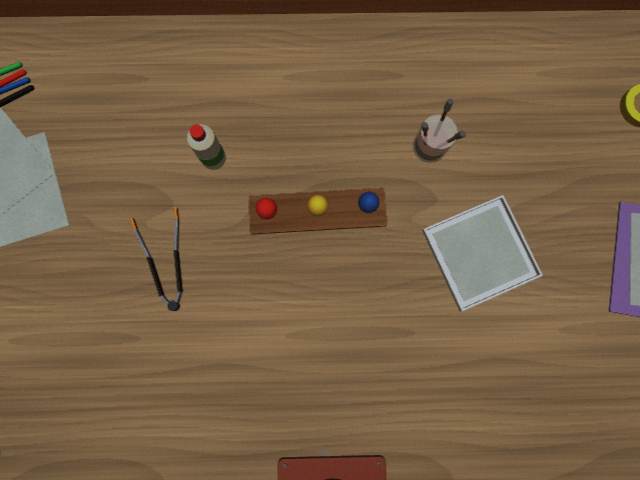

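View pics/side0.png

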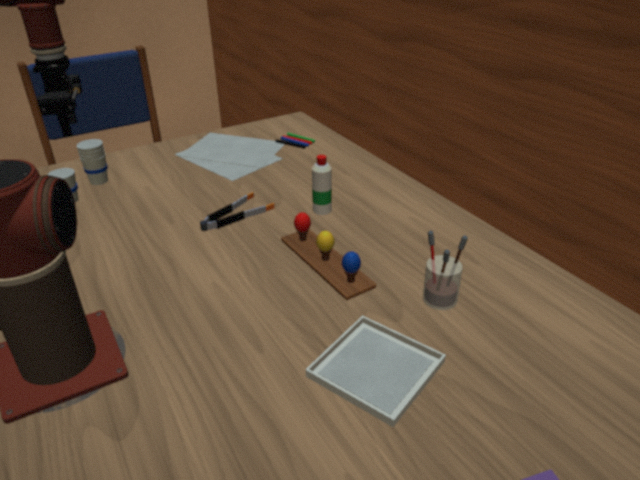

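View pics/wrist0.png

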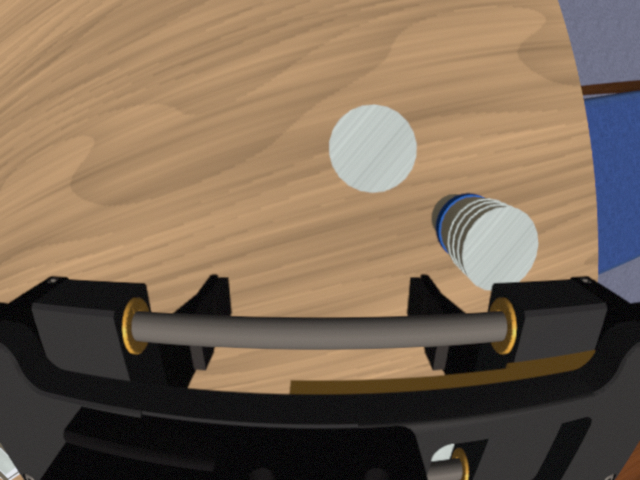

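The top view shows the tongs at the left: tips near (134,222) and (177,212), hinge near (173,306). The blue egg is at (369,202) in the right-hand cup, and the tray is centred near (482,253). The side view agrees, with the blue egg nearest the tray. The wrist view shows only cups. Next I'll measure these points.

```bash
cat > h.py <<'E'
import numpy as np, cv2
def ray(d,u,v):
    M=d["cam_to_world"];r=M[:3,:3]@np.linalg.inv(d["mtx"])@[u,v,1];return M[:3,3],r/np.linalg.norm(r)
def plane(d,u,v,z):
    o,r=ray(d,u,v);return o+r*(z-o[2])/r[2]
def proj(d,p):
    M=np.linalg.inv(d["cam_to_world"]);c=M[:3,:3]@p+M[:3,3];q=d["mtx"]@c;return q[:2]/q[2]
def tri(a,b):
    (o1,r1),(o2,r2)=a,b
    A=np.stack([r1,-r2],1);s=np.linalg.lstsq(A,o2-o1,rcond=None)[0]
    p,q=o1+s[0]*r1,o2+s[1]*r2;return (p+q)/2,np.linalg.norm(p-q)
def blobs(img,lo,hi,amin=15):
    h=cv2.cvtColor(img,cv2.COLOR_RGB2HSV);m=cv2.inRange(h,np.array(lo),np.array(hi))
    n,l,s,c=cv2.connectedComponentsWithStats(m)
    return sorted([(int(s[i,4]),c[i].round(1).tolist(),s[i,:4].tolist()) for i in range(1,n) if s[i,4]>=amin],reverse=True),m
E
python3 - <<'E'
import cv2,numpy as np
from h import *
from cell import manip
T=manip.grab_frame("top");S=manip.grab_frame("side")
for n,d in(("top",T),("side",S)):
    for c,lo,hi in(("blue",(105,150,40),(125,255,255)),("yellow",(22,170,120),(32,255,255)),("red",(0,220,100),(3,255,255)),("orange",(6,200,120),(16,255,255)),("black",(0,0,0),(180,255,38))):
        b,_=blobs(d["frame"],lo,hi); print(n,c,b[:8])
f=T["frame"][190:330,110:210]
cv2.imwrite("pics/tz.png",cv2.resize(f,None,fx=4,fy=4,interpolation=cv2.INTER_CUBIC)[:,:,::-1])
E
```

```text
top blue [(286, [368.5, 201.5], [359, 192, 20, 20]), (164, [13.9, 84.8], [0, 78, 30, 16])]
top yellow [(303, [632.6, 102.0], [626, 84, 14, 38]), (241, [317.3, 203.6], [309, 195, 18, 18])]
top red [(109, [268.1, 207.6], [258, 199, 18, 18]), (72, [12.6, 77.3], [0, 70, 25, 16]), (34, [259.9, 205.3], [257, 200, 8, 12])]
top orange []
top black [(210, [15.5, 95.4], [0, 86, 34, 21]), (162, [155.4, 276.0], [148, 257, 16, 39]), (152, [178.1, 270.9], [175, 251, 7, 41]), (23, [176.8, 306.6], [173, 303, 7, 8])]
side blue [(256, [350.7, 261.7], [343, 252, 17, 20]), (47, [294.9, 142.0], [282, 138, 25, 8]), (33, [97.1, 170.6], [87, 167, 19, 6])]
side yellow [(151, [325.1, 237.5], [318, 231, 15, 14])]
side red [(37, [301.7, 222.8], [295, 219, 13, 8])]
side orange []
side black [(6798, [48.9, 326.4], [0, 258, 95, 126]), (2287, [58.1, 92.3], [33, 56, 51, 81]), (1890, [57.7, 223.8], [19, 179, 57, 87]), (587, [40.9, 12.7], [0, 0, 64, 41]), (529, [11.8, 172.0], [0, 161, 30, 27]), (332, [225.2, 216.5], [209, 205, 35, 23]), (52, [49.7, 46.6], [33, 43, 30, 6]), (51, [291.4, 143.6], [278, 141, 27, 7])]
```

View pics/tz.png

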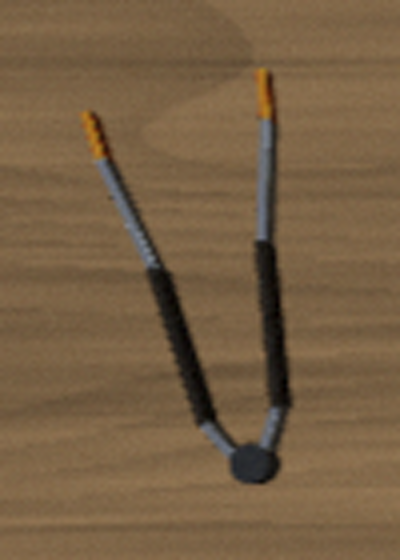

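```bash
python3 - <<'E'
import cv2,numpy as np
from h import *
from cell import manip
T=manip.grab_frame("top");S=manip.grab_frame("side")
P=lambda u,v,z:plane(T,u,v,z)
L=P(133.2,223.7,.016);R=P(176.2,213.7,.016);pl=P(155.5,276.1,.02);pr=P(178,271,.02);h=P(173.6,305.7,.022)
for n,p in dict(L=L,R=R,pl=pl,pr=pr,h=h).items(): print(n,p.round(4))
pm=(pl+pr)/2;tm=(L+R)/2
print("tips sep",np.linalg.norm(L-R),"panels",np.linalg.norm(pl-pr),"hinge-pm",np.linalg.norm(pm-h),"pm-tm",np.linalg.norm(tm-pm), "h-tm",np.linalg.norm((tm-h)[:2]))
for a,b in((h,tm),(h,pm),(pm,tm)): print("ang",np.degrees(np.arctan2(*(b-a)[[1,0]])))
for n,a,b in(("blue",(368.7,201.7),(351,262)),("yellow",(317.6,204.3),(325.2,241)),("red",(266.2,208.2),(302.5,222))):
    print(n,tri(ray(T,*a),ray(S,*b)),P(*a,.061))
# tray rim outer corners
c=[P(u,v,.018) for u,v in((424,231),(503,197),(541,273),(462,309))]
print(np.array(c).round(3),np.mean(c,0)); print([np.linalg.norm(c[i]-c[i-1]).round(3) for i in range(4)])
for n,q,z in(("can base",(212,158),.0),("jar base",(432,150),0)): print(n,P(*q,z))
rk=[P(u,v,.012) for u,v in((249,197),(384,189),(386,225),(250,233))];print(np.array(rk).round(3),np.mean(rk,0))
print("proj side tm,h",proj(S,L),proj(S,R),proj(S,h))
E
```

```text
L [0.5606 0.3914 0.016 ]
R [0.5798 0.3053 0.016 ]
pl [0.4534 0.3421 0.02  ]
pr [0.4628 0.2978 0.02  ]
h [0.3944 0.3043 0.022 ]
tips sep 0.08821885875971885 panels 0.0452061741009733 hinge-pm 0.06557497648370562 pm-tm 0.11570238703594929 h-tm 0.18117667011699398
ang 14.063184625231633
ang 13.807410206649209
ang 14.208165110949391
blue (array([ 0.58777446, -0.08141209,  0.05869535]), np.float64(0.0014849380238197254)) [ 0.58795041 -0.08147012  0.061     ]
yellow (array([0.58405903, 0.01886234, 0.05780786]), np.float64(0.0022479120090015555)) [0.58440949 0.01845653 0.061     ]
red (array([0.57906388, 0.11886068, 0.05796327]), np.float64(0.0001996731839054308)) [0.57830633 0.11860426 0.061     ]
[[ 0.535 -0.196  0.018]
 [ 0.603 -0.362  0.018]
 [ 0.446 -0.427  0.018]
 [ 0.377 -0.264  0.018]] [ 0.49042011 -0.31217074  0.018     ]
[np.float64(0.172), np.float64(0.179), np.float64(0.17), np.float64(0.177)]
can base [0.70099762 0.2376846  0.        ]
jar base [ 0.71130934 -0.22548181  0.        ]
[[ 0.613  0.158  0.012]
 [ 0.625 -0.119  0.012]
 [ 0.55  -0.12   0.012]
 [ 0.538  0.156  0.012]] [0.58163865 0.01876375 0.012     ]
proj side tm,h [250.07907147 193.83031711] [269.77313394 204.89845449] [204.04422883 221.77110584]
```

```bash
cat >> h.py <<'E'
from scipy.spatial.transform import Rotation as Ro
def go(s,target,yaw=None):
    R=Ro.from_rotvec(s["eef_rot"]).as_matrix();p=s["tcp_pos"]
    zx=np.degrees(np.arctan2(R[1,0],R[0,0]))
    print("t",round(s["clock"],2),"tcp",p.round(4),"tool x yaw",zx.round(2),"ydir",R[:,1].round(3),"z",R[:,2].round(3),"F",s["ft_force"].round(1),"M",s["wrist_torque"].round(2),"gap mm",round(s["finger_gap"]*87,1),"q",s["joint_positions"].round(2))
    d=np.array(target)-p;print("world",(d*1e3).round(1),"tool shift mm",(R.T@d*1e3).round(1))
    if yaw is not None: print("twist to yaw (about tool y, +twist lowers world yaw)",-(((yaw-zx)+180)%360-180))
E
python3 - <<'E'
from h import *
from cell import manip
go(manip.state(),[.467,.322,.10],14)
E
```

```text
t 0.35 tcp [0.1707 0.6011 0.2393] tool x yaw -15.86 ydir [-0. -0. -1.] z [ 0.273  0.962 -0.   ] F [-0.2 -0.1  0.3] M [0.04 0.05 0.08] gap mm 87.1 q [ 1.17  0.22  1.53  0.    1.39 -0.13]
world [ 296.3 -279.1 -139.3] tool shift mm [ 361.3  139.3 -187.4]
twist to yaw (about tool y, +twist lowers world yaw) -29.858336515952942
```

jog_arm:
  commands:
    - [[0,0,0,-10],[0,0,0,-10],[0,0,0,-10],[20,10,-45,0],[20,10,-45,0]]
  gripper: 0
  grip_force: 20

```text
clock: 0.98
tcp_pos: [0.2323, 0.5256, 0.2195]
eef_rot: [-1.558, -0.212, 0.211]
ft_force: [0.6, 0.2, 0.2]
finger_gap: 0.997
```

```bash
python3 - <<'E'
from h import *
from cell import manip
go(manip.state(),[.467,.322,.10],14)
E
```

```text
t 0.97 tcp [0.2323 0.5256 0.2195] tool x yaw 15.46 ydir [ 0.001  0.002 -1.   ] z [-0.267  0.964  0.002] F [0.6 0.2 0.2] M [ 0.02 -0.06 -0.02] gap mm 86.7 q [ 1.02  0.11  1.68  0.    1.34 -0.82]
world [ 234.7 -203.6 -119.5] tool shift mm [ 171.8  119.2 -259. ]
twist to yaw (about tool y, +twist lowers world yaw) 1.4577346041461965
```

jog_arm:
  commands:
    - [[34,24,-52,0.5],[34,24,-52,0.5],[34,24,-52,0.4],[34,24,-52,0],[34,24,-52,0]]

```text
clock: 1.6
tcp_pos: [0.4505, 0.3295, 0.1085]
eef_rot: [-1.555, -0.2, 0.189]
ft_force: [0.4, 0.0, 0.4]
finger_gap: 1.002
```

```bash
python3 - <<'E'
from h import *
from cell import manip
go(manip.state(),[.467,.322,.10],14)
d=manip.grab_frame("wrist");cv2.imwrite("pics/w1.png",d["frame"][:,:,::-1])
d=manip.grab_frame("top");cv2.imwrite("pics/t1.png",d["frame"][150:350,80:280,::-1])
E
```

```text
t 1.6 tcp [0.4505 0.3295 0.1085] tool x yaw 14.2 ydir [ 0.006  0.008 -1.   ] z [-0.245  0.969  0.006] F [0.4 0.  0.4] M [ 0.08  0.01 -0.01] gap mm 87.2 q [ 0.49  0.19  1.82  0.    1.12 -1.33]
world [16.5 -7.5 -8.5] tool shift mm [ 14.    8.6 -11.4]
twist to yaw (about tool y, +twist lowers world yaw) 0.1994774940526156
```

View pics/w1.png

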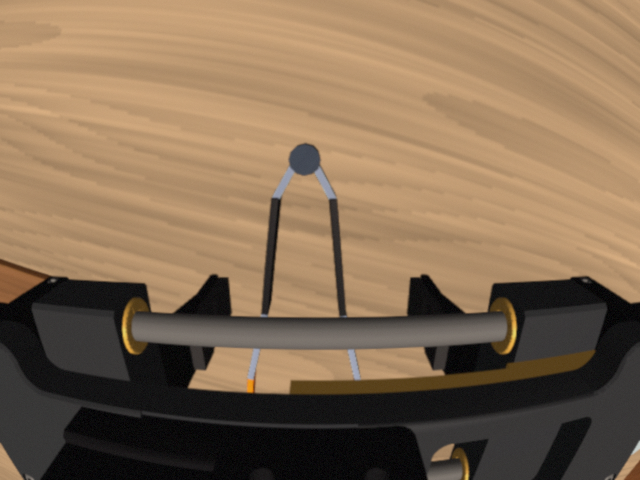

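The wrist view shows the hinge at (304,159) and the panels running straight down the picture between the fingers. I'll cast the wrist rays as a cross-check.

```bash
cat >> h.py <<'E'
def wray(d,s,u,v):
    K=d["mtx"];a=np.array([u-K[0,2],v-K[1,2]]);r=np.hypot(*a);th=r/K[0,0]
    c=np.array([*(a/r*np.sin(th)),np.cos(th)])
    T=np.eye(4);T[:3,:3]=Ro.from_rotvec(s["eef_rot"]).as_matrix();T[:3,3]=s["tcp_pos"]
    M=T@d["hand_eye"];return M[:3,3],M[:3,:3]@c
def wplane(d,s,u,v,z):
    o,r=wray(d,s,u,v);return o+r*(z-o[2])/r[2]
E
python3 - <<'E'
from h import *
from cell import manip
s=manip.state();d=manip.grab_frame("wrist")
go(s,[.467,.322,.1],14)
f=d["frame"];cv2.imwrite("pics/w2.png",cv2.resize(f[130:400,220:400],None,fx=3,fy=3)[ :600,:,::-1])
h=wplane(d,s,304.5,159,.024);print("h",h)
q=[wplane(d,s,u,v,.024) for u,v in((275,198),(333,198),(267,313),(343,313))]
print(np.round(q,4)); m1=(q[0]+q[1])/2;m2=(q[2]+q[3])/2
for m in(m1,m2): print(m,np.linalg.norm(m-h),np.degrees(np.arctan2(*(m-h)[[1,0]])))
print(np.linalg.norm(q[0]-q[1]),np.linalg.norm(q[2]-q[3]))
E
```

```text
t 1.7 tcp [0.4515 0.3262 0.1064] tool x yaw 13.88 ydir [ 0.003  0.004 -1.   ] z [-0.24   0.971  0.003] F [-0.2  0.5 -0.5] M [ 0.06  0.1  -0.06] gap mm 87.2 q [ 0.48  0.19  1.83  0.    1.12 -1.33]
world [15.5 -4.2 -6.4] tool shift mm [14.1  6.5 -7.8]
twist to yaw (about tool y, +twist lowers world yaw) -0.12336951090495063
h [0.394629   0.30255075 0.024     ]
[[0.4225 0.2903 0.024 ]
 [0.414  0.3254 0.024 ]
 [0.5021 0.3012 0.024 ]
 [0.4893 0.352  0.024 ]]
[0.41824677 0.30784334 0.024     ] 0.024203523110996477 12.63094098877481
[0.49572348 0.32661605 0.024     ] 0.10391935967268184 13.389917092525689
0.03608002477525558 0.052440770551583735
```

View pics/w2.png

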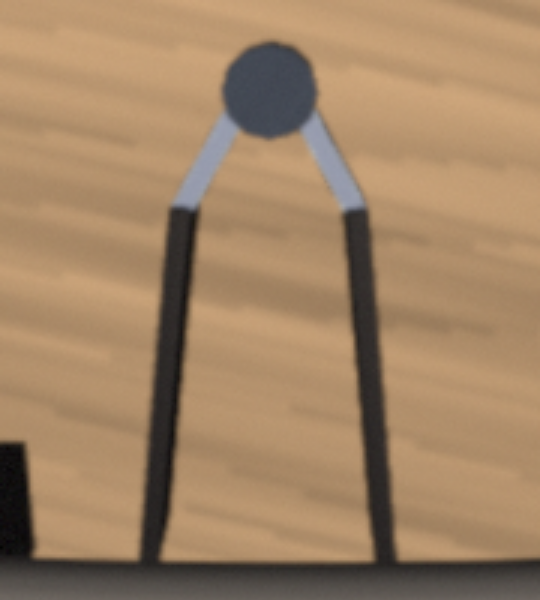

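jog_arm:
  commands:
    - [[14,30,-8.5,0],[2,30,-1,0],[0,20,0,0],[0,5,0,0],[0,0,0,0]]

```text
clock: 2.38
tcp_pos: [0.4682, 0.3292, 0.0246]
eef_rot: [-1.553, -0.2, 0.186]
ft_force: [0.1, 1.0, 0.7]
finger_gap: 1.002
```

```bash
python3 - <<'E'
from h import *
from cell import manip
go(manip.state(),[.4673,.3213,.021],13.8)
E
```

```text
t 2.38 tcp [0.4682 0.3292 0.0246] tool x yaw 14.12 ydir [ 0.007  0.01  -1.   ] z [-0.244  0.97   0.008] F [0.1 1.  0.7] M [ 0.06 -0.    0.03] gap mm 87.1 q [ 0.47  0.34  1.82  0.01  0.97 -1.35]
world [-0.9 -7.9 -3.6] tool shift mm [-2.8  3.5 -7.4]
twist to yaw (about tool y, +twist lowers world yaw) 0.31620882994826616
```

jog_arm:
  commands:
    - [[-2.5,3,-7.5,0.3],[0,0,0,0]]

```text
clock: 2.62
tcp_pos: [0.4682, 0.322, 0.0233]
eef_rot: [-1.552, -0.199, 0.181]
ft_force: [0.1, 0.4, 1.7]
finger_gap: 1.003
```

```bash
python3 - <<'E'
from h import *
from cell import manip
go(manip.state(),[.4673,.3213,.021],13.8)
E
```

```text
t 2.62 tcp [0.4682 0.322  0.0233] tool x yaw 13.86 ydir [ 0.01   0.012 -1.   ] z [-0.24   0.971  0.009] F [0.1 0.4 1.7] M [-0.02  0.04 -0.03] gap mm 87.3 q [ 0.46  0.33  1.84  0.01  0.96 -1.36]
world [-0.9 -0.7 -2.3] tool shift mm [-1.1  2.3 -0.5]
twist to yaw (about tool y, +twist lowers world yaw) 0.06401104170518579
```

jog_arm:
  commands:
    - [[0,3,0,0],[0,0,0,0]]

```text
clock: 2.88
tcp_pos: [0.469, 0.3222, 0.0212]
eef_rot: [-1.551, -0.2, 0.179]
ft_force: [0.2, -0.1, -0.7]
finger_gap: 0.998
```

jog_arm:
  commands:
    - [[0,0,0,0],[0,0,0,0],[0,0,0,0],[0,0,0,0],[0,0,0,0]]
  gripper: 120

```text
clock: 3.5
tcp_pos: [0.4693, 0.3224, 0.0214]
eef_rot: [-1.551, -0.2, 0.179]
ft_force: [-0.3, 1.0, 0.1]
finger_gap: 0.562
```

```bash
python3 - <<'E'
from h import *
from cell import manip
go(manip.state(),[.4673,.3213,.021],13.8)
d=manip.grab_frame("wrist");cv2.imwrite("pics/w3.png",d["frame"][:,:,::-1])
E
```

```text
t 3.5 tcp [0.4693 0.3224 0.0214] tool x yaw 13.83 ydir [ 0.012  0.013 -1.   ] z [-0.239  0.971  0.01 ] F [-0.3  1.   0.1] M [0.12 0.   0.  ] gap mm 48.9 q [ 0.46  0.34  1.83  0.01  0.95 -1.36]
world [-2.  -1.1 -0.4] tool shift mm [-2.2  0.4 -0.6]
twist to yaw (about tool y, +twist lowers world yaw) 0.025090387078620324
```

View pics/w3.png

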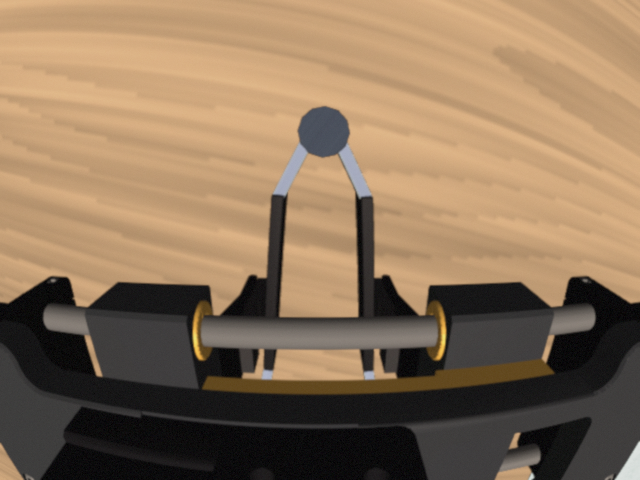

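The fingers hold both panels symmetrically (gap about 49 mm) with the hinge on the centre line. Next I'll lift.

jog_arm:
  commands:
    - [[0,0,0,0],[0,0,0,0],[0,-5,0,0],[0,-10,0,0],[0,-15,0,0]]

```text
clock: 4.18
tcp_pos: [0.4674, 0.3213, 0.0515]
eef_rot: [-1.552, -0.197, 0.181]
ft_force: [-0.1, 0.2, -1.2]
finger_gap: 0.53
```

```bash
python3 - <<'E'
from h import *
from cell import manip
go(manip.state(),[.45,.30,.21],2.5)
d=manip.grab_frame("wrist");cv2.imwrite("pics/w4.png",d["frame"][:,:,::-1])
d=manip.grab_frame("side");cv2.imwrite("pics/s4.png",cv2.resize(d["frame"][120:280,150:350],None,fx=4,fy=4,interpolation=2)[:600,:,::-1])
E
```

```text
t 4.17 tcp [0.4674 0.3213 0.0515] tool x yaw 13.83 ydir [ 0.009  0.011 -1.   ] z [-0.239  0.971  0.009] F [-0.1  0.2 -1.2] M [ 0.03 -0.04  0.01] gap mm 46.1 q [ 0.46  0.29  1.83  0.01  1.01 -1.36]
world [-17.4 -21.3 158.5] tool shift mm [ -20.3 -158.9  -15.1]
twist to yaw (about tool y, +twist lowers world yaw) 11.325070985429164
```

View pics/s4.png

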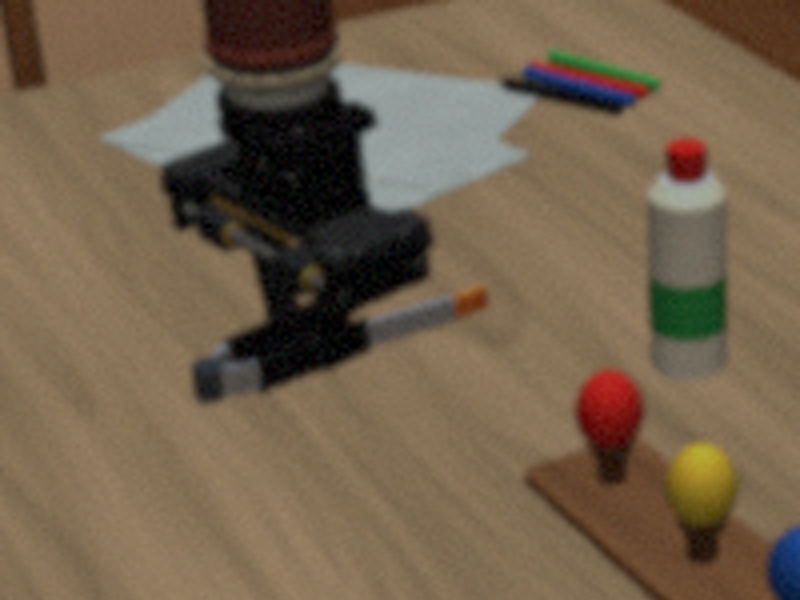

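The tongs are lifted level and held (−1.2 N, gap 46 mm). Now I'll raise them and carry them across.

jog_arm:
  commands:
    - [[0,-45,0,0],[0,-45,0,0],[0,-45,0,4],[0,-25,-20,4],[0,0,-45,3]]

```text
clock: 4.9
tcp_pos: [0.4748, 0.2562, 0.2195]
eef_rot: [-1.556, -0.05, 0.025]
ft_force: [1.0, -0.7, -1.0]
finger_gap: 0.532
```

jog_arm:
  commands:
    - [[0,0,-50,0],[0,0,-50,0],[0,0,-50,0],[0,0,-50,0],[0,0,-50,0]]

```text
clock: 5.52
tcp_pos: [0.4873, -0.0002, 0.219]
eef_rot: [-1.556, -0.058, 0.021]
ft_force: [0.2, 0.1, -0.2]
finger_gap: 0.531
```

```bash
python3 - <<'E'
from h import *
from cell import manip
go(manip.state(),[.481,-.086,.17],2.5)
E
```

```text
t 5.53 tcp [ 4.873e-01 -2.000e-04  2.190e-01] tool x yaw 2.87 ydir [ 0.023  0.015 -1.   ] z [-0.05   0.999  0.014] F [ 0.2  0.1 -0.2] M [-0.05 -0.02  0.02] gap mm 46.2 q [-0.17 -0.12  1.92  0.02  1.32 -1.8 ]
world [ -6.3 -85.8 -49. ] tool shift mm [-11.8  47.6 -86.1]
twist to yaw (about tool y, +twist lowers world yaw) 0.3655189539586843
```

jog_arm:
  commands:
    - [[-8,20,-40,0],[-4,10,-36,0],[0,0,0,0],[0,0,0,0]]

```text
clock: 6.02
tcp_pos: [0.4797, -0.0819, 0.1886]
eef_rot: [-1.558, -0.056, 0.013]
ft_force: [-0.6, 0.5, -0.5]
finger_gap: 0.529
```

```bash
python3 - <<'E'
from h import *
from cell import manip
s=manip.state()
go(s,[.481,-.086,.17],2.5)
d=manip.grab_frame("wrist");cv2.imwrite("pics/w5.png",d["frame"][:,:,::-1])
d=manip.grab_frame("top");cv2.imwrite("pics/t5.png",cv2.resize(d["frame"][150:300,280:480],None,fx=4,fy=4,interpolation=2)[:600,:,::-1])
R=Ro.from_rotvec(s["eef_rot"]).as_matrix()
bite=s["tcp_pos"]+R@[.107,.009,0]
print("bite",bite,proj(d,bite), "egg proj",proj(d,np.array([.588,-.0815,.0585])))
d=manip.grab_frame("side");cv2.imwrite("pics/s5.png",cv2.resize(d["frame"][150:300,250:450],None,fx=4,fy=4,interpolation=2)[:600,:,::-1])
print(proj(d,bite))
E
```

```text
t 6.03 tcp [ 0.4797 -0.0819  0.1886] tool x yaw 2.53 ydir [ 0.027  0.013 -1.   ] z [-0.044  0.999  0.012] F [-0.6  0.5 -0.5] M [0.02 0.05 0.02] gap mm 46.0 q [-0.35 -0.09  1.95  0.02  1.26 -1.97]
world [  1.3  -4.1 -18.6] tool shift mm [ 0.6 18.6 -4.4]
twist to yaw (about tool y, +twist lowers world yaw) 0.025871080924332546
bite [ 0.58675275 -0.07704543  0.18255932] [373.24817576 186.54905767] egg proj [368.58630204 201.96162761]
[350.81876777 210.54068931]
```

View pics/t5.png

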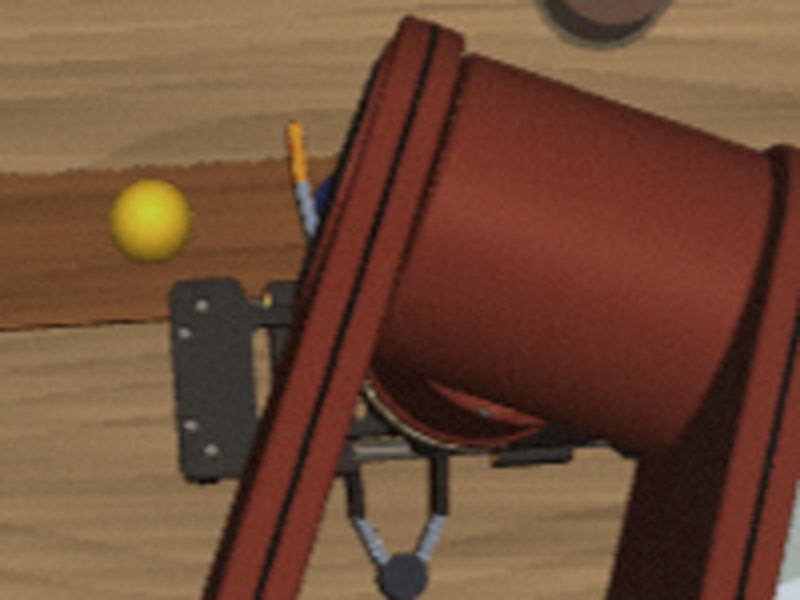

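View pics/s5.png

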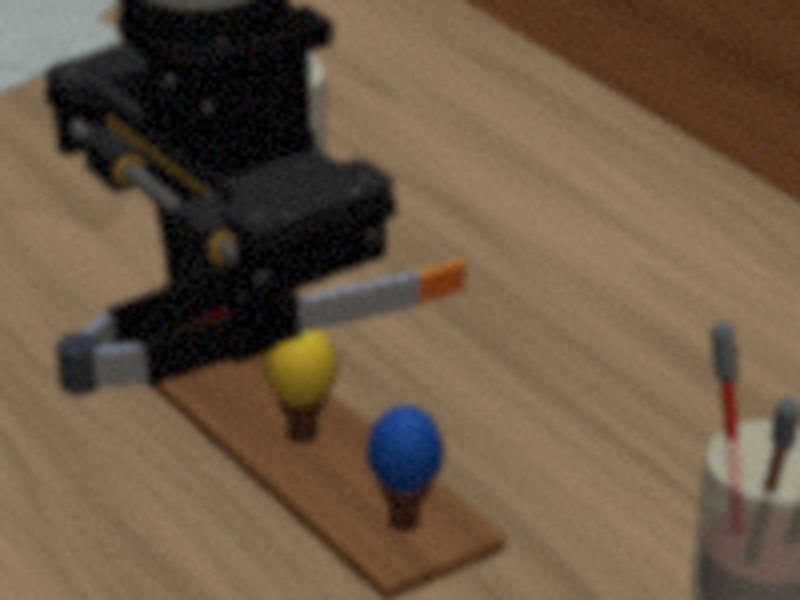

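View pics/w5.png

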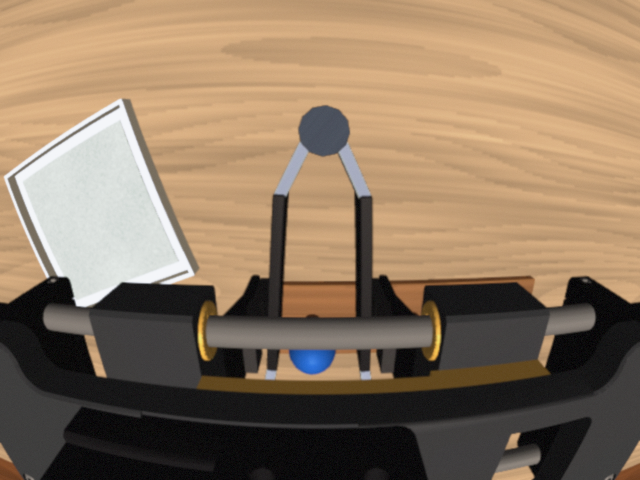

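```bash
python3 - <<'E'
from h import *
from cell import manip
s=manip.state();T=manip.grab_frame("top");S=manip.grab_frame("side")
go(s,[.481,-.086,.0665],2.5)
R=Ro.from_rotvec(s["eef_rot"]).as_matrix()
for dx in(.107,.11):
  for h in(.009,.006,.012):
    L=s["tcp_pos"]+R@[dx,h,.034+.0025];Q=s["tcp_pos"]+R@[dx,h,-.034-.0025]
    print(dx,h,"L top",proj(T,L),"R side",proj(S,Q),Q.round(4))
for n,d in(("top",T),("side",S)):
    print(n,[b for b in blobs(d["frame"],(5,170,80),(20,255,255),8)[0]][:10])
E
```

```text
t 6.17 tcp [ 0.4799 -0.0813  0.1888] tool x yaw 2.64 ydir [ 0.027  0.013 -1.   ] z [-0.046  0.999  0.012] F [ 0.5 -0.2 -0.1] M [ 0.01 -0.03  0.09] gap mm 46.1 q [-0.34 -0.09  1.95  0.02  1.26 -1.97]
world [   1.1   -4.7 -122.3] tool shift mm [ -2.6 122.2  -6.2]
twist to yaw (about tool y, +twist lowers world yaw) 0.13687063519006415
0.107 0.009 L top [351.63974793 187.60631554] R side [361.57379724 218.0633032 ] [ 0.5887 -0.1127  0.1823]
0.107 0.006 L top [351.78225234 187.21159688] R side [361.59302729 216.76429143] [ 0.5886 -0.1127  0.1853]
0.107 0.012 L top [351.49820109 187.99838185] R side [361.5546278  219.35822132] [ 0.5888 -0.1126  0.1793]
0.11 0.009 L top [351.51459429 185.89875304] R side [362.80449154 217.58881041] [ 0.5917 -0.1125  0.1824]
0.11 0.006 L top [351.65661578 185.49842645] R side [362.82564161 216.29060067] [ 0.5916 -0.1126  0.1854]
0.11 0.012 L top [351.37352674 186.29639071] R side [362.78340805 218.88293391] [ 0.5918 -0.1125  0.1794]
top [(6635, [361.3, 436.3], [286, 375, 137, 105]), (1976, [384.6, 359.2], [335, 309, 103, 83]), (1687, [395.4, 232.3], [343, 173, 117, 141]), (1037, [427.9, 191.4], [390, 166, 80, 48]), (520, [345.2, 275.6], [323, 223, 44, 113]), (323, [371.1, 194.1], [359, 161, 24, 63]), (177, [445.2, 360.3], [438, 342, 16, 37]), (153, [441.5, 408.4], [431, 390, 20, 35]), (141, [454.3, 367.1], [448, 349, 13, 38]), (132, [326.8, 366.8], [319, 355, 17, 26])]
side [(65, [360.3, 219.3], [356, 215, 10, 10]), (47, [574.7, 63.3], [565, 59, 20, 9]), (42, [483.6, 36.1], [477, 23, 16, 25]), (40, [634.4, 224.1], [629, 216, 11, 15]), (38, [469.4, 202.3], [463, 196, 12, 12]), (35, [470.9, 28.6], [467, 22, 8, 14]), (35, [350.3, 4.8], [345, 1, 13, 9]), (31, [475.8, 97.8], [471, 94, 12, 9]), (30, [585.1, 200.3], [576, 198, 17, 6]), (30, [578.5, 160.1], [572, 156, 13, 8])]
```

The right tip in the side view (360,219) sits within 2–3 mm of the prediction. Next: line up, go part way down, and relax the grip slightly to widen the bite.

jog_arm:
  commands:
    - [[-1,25,-6,0],[0,20,0,0],[0,10,0,0],[0,0,0,0]]
  gripper: 115

```text
clock: 6.78
tcp_pos: [0.4824, -0.0846, 0.134]
eef_rot: [-1.559, -0.064, 0.016]
ft_force: [0.3, 0.9, -0.5]
finger_gap: 0.55
```

```bash
python3 - <<'E'
from h import *
from cell import manip
s=manip.state()
go(s,[.481,-.086,.0665],2.5)
d=manip.grab_frame("wrist");cv2.imwrite("pics/w6.png",cv2.resize(d["frame"][260:400,220:420],None,fx=4,fy=4,interpolation=2)[:,:,::-1])
S=manip.grab_frame("side");cv2.imwrite("pics/s6.png",cv2.resize(S["frame"][180:300,280:440],None,fx=5,fy=5,interpolation=2)[:,:,::-1])
R=Ro.from_rotvec(s["eef_rot"]).as_matrix();print("bite",s["tcp_pos"]+R@[.107,.010,0])
E
```

```text
t 6.78 tcp [ 0.4824 -0.0846  0.134 ] tool x yaw 2.91 ydir [ 0.03   0.012 -0.999] z [-0.051  0.999  0.011] F [ 0.3  0.9 -0.5] M [-0.06  0.04  0.01] gap mm 47.9 q [-0.35 -0.02  2.    0.02  1.14 -1.98]
world [ -1.4  -1.4 -67.5] tool shift mm [-3.5 67.4 -2. ]
twist to yaw (about tool y, +twist lowers world yaw) 0.41448366126525116
bite [ 0.58949318 -0.07903457  0.12728476]
```

View pics/w6.png

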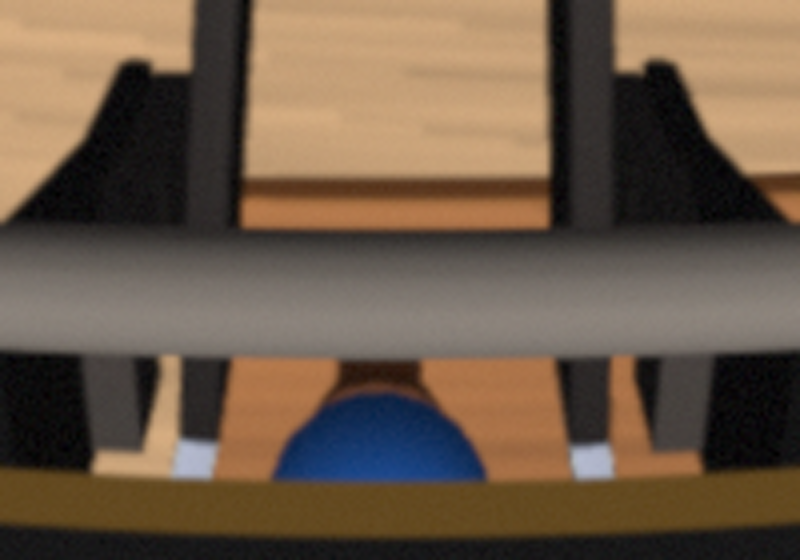

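View pics/s6.png

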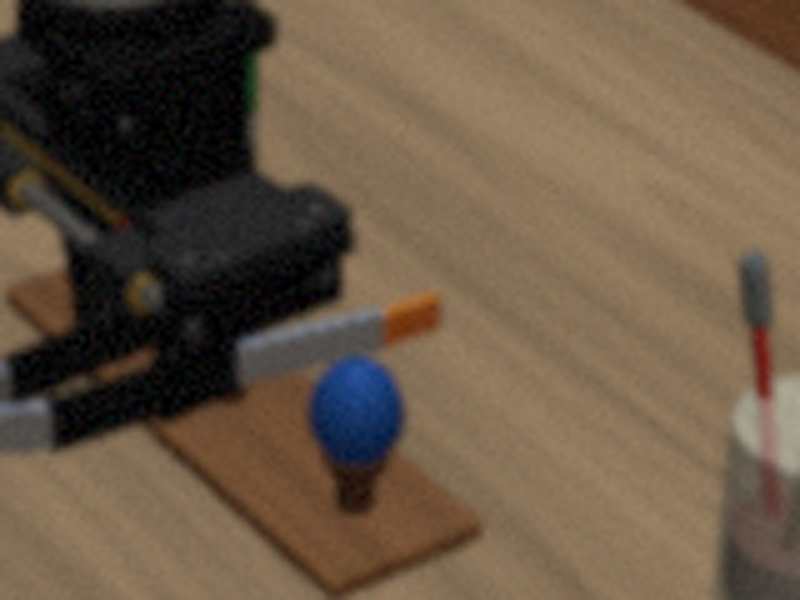

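The wrist view shows the egg about 3 px left of the midline between the arms, so it needs roughly 2 mm along −z, which agrees with the computed shift. Descending.

jog_arm:
  commands:
    - [[-2,15,-2.5,0.4],[0,20,0,0],[-1,18,0,0],[0,9,0,0],[0,0,0,0]]

```text
clock: 7.5
tcp_pos: [0.4835, -0.0881, 0.0715]
eef_rot: [-1.561, -0.062, 0.005]
ft_force: [0.5, 0.5, -0.8]
finger_gap: 0.548
```

```bash
python3 - <<'E'
from h import *
from cell import manip
s=manip.state()
go(s,[.481,-.086,.0665],2.5)
d=manip.grab_frame("wrist");cv2.imwrite("pics/w7.png",cv2.resize(d["frame"][260:400,220:420],None,fx=4,fy=4,interpolation=2)[:,:,::-1])
S=manip.grab_frame("side");cv2.imwrite("pics/s7.png",cv2.resize(S["frame"][180:300,280:440],None,fx=5,fy=5,interpolation=2)[:,:,::-1])
R=Ro.from_rotvec(s["eef_rot"]).as_matrix();print("bite",s["tcp_pos"]+R@[.107,.010,0])
E
```

```text
t 7.5 tcp [ 0.4835 -0.0881  0.0715] tool x yaw 2.43 ydir [ 0.036  0.01  -0.999] z [-0.043  0.999  0.008] F [ 0.5  0.5 -0.8] M [0.02 0.02 0.08] gap mm 47.7 q [-0.36  0.07  2.03  0.03  1.   -1.98]
world [-2.5  2.1 -5. ] tool shift mm [-2.6  4.9  2.1]
twist to yaw (about tool y, +twist lowers world yaw) -0.07412766667439996
bite [ 0.59067911 -0.08342958  0.06540659]
```

View pics/w7.png

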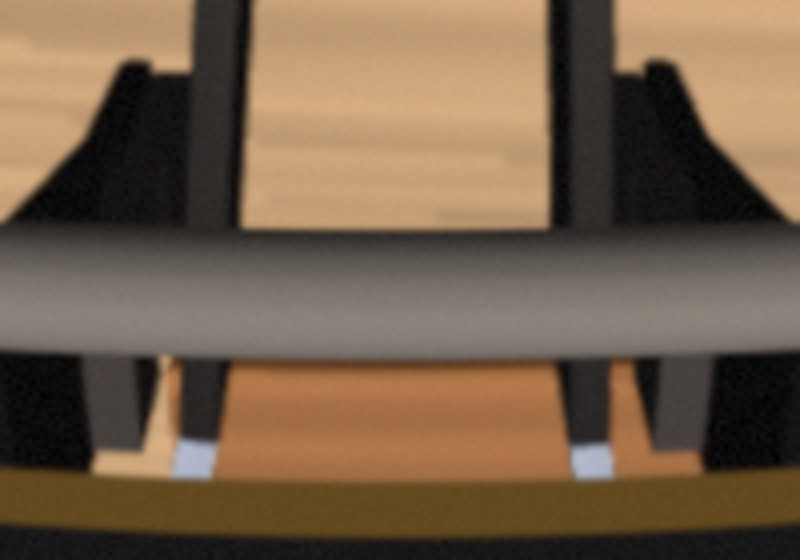

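View pics/s7.png

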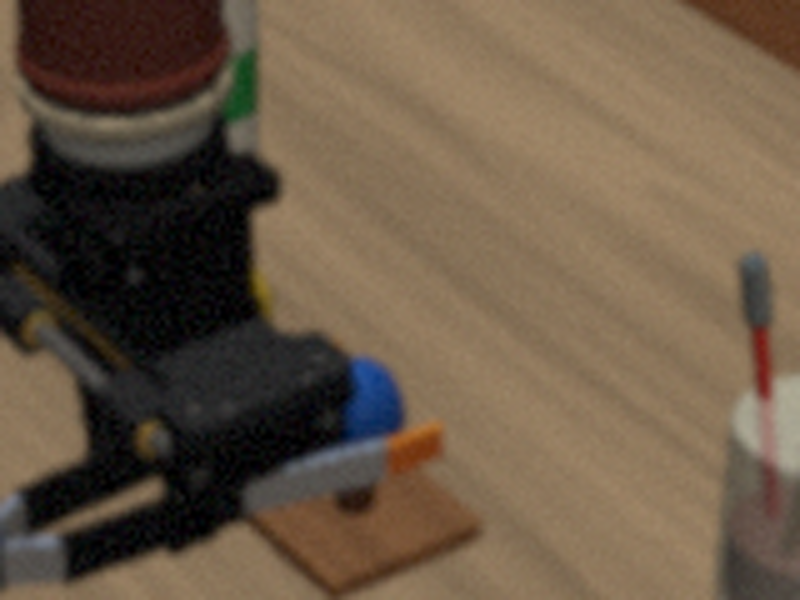

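```bash
python3 - <<'E'
from h import *
from cell import manip
s=manip.state();S=manip.grab_frame("side")
go(s,[.481,-.0855,.0665],2.5)
R=Ro.from_rotvec(s["eef_rot"]).as_matrix()
for dx in(.103,.107):
  for h in(.009,.012):
    for w in (.034,.039):
      Q=s["tcp_pos"]+R@[dx,h,-w];print(dx,h,w,"R side",proj(S,Q),Q)
E
```

```text
t 7.6 tcp [ 0.4842 -0.0883  0.0725] tool x yaw 2.44 ydir [ 0.038  0.009 -0.999] z [-0.043  0.999  0.008] F [-1.  -0.4 -1.7] M [0.04 0.03 0.  ] gap mm 47.8 q [-0.36  0.07  2.03  0.03  1.01 -1.98]
world [-3.2  2.8 -6. ] tool shift mm [-3.3  5.9  2.9]
twist to yaw (about tool y, +twist lowers world yaw) -0.06497546561743661
0.103 0.009 0.034 R side [361.45836818 267.04665661] [ 0.58885219 -0.11778868  0.06717972]
0.103 0.009 0.039 R side [362.90129543 268.23878909] [ 0.58906606 -0.12278396  0.06714183]
0.103 0.012 0.034 R side [361.45602138 268.19892583] [ 0.58896538 -0.1177611   0.06418198]
0.103 0.012 0.039 R side [362.89677408 269.39291563] [ 0.58917925 -0.12275638  0.06414409]
0.107 0.009 0.034 R side [363.01768054 266.36082645] [ 0.59284568 -0.11761886  0.06733208]
0.107 0.009 0.039 R side [364.46340572 267.54902089] [ 0.59305955 -0.12261414  0.06729419]
0.107 0.012 0.034 R side [363.01300613 267.51242112] [ 0.59295887 -0.11759128  0.06433434]
0.107 0.012 0.039 R side [364.45654843 268.70247391] [ 0.59317274 -0.12258656  0.06429645]
```

jog_arm:
  commands:
    - [[-3,4,2.5,0],[0,0,0,0],[0,0,0,0]]

```text
clock: 8.02
tcp_pos: [0.4824, -0.0861, 0.0699]
eef_rot: [-1.563, -0.066, 0.001]
ft_force: [-0.4, 0.4, -0.8]
finger_gap: 0.552
```

```bash
python3 - <<'E'
from h import *
from cell import manip
go(manip.state(),[.481,-.0855,.068],2.5)
E
```

```text
t 8.03 tcp [ 0.4824 -0.0861  0.0699] tool x yaw 2.45 ydir [ 0.041  0.008 -0.999] z [-0.043  0.999  0.006] F [-0.4  0.4 -0.8] M [ 0.03  0.02 -0.02] gap mm 48.1 q [-0.35  0.07  2.04  0.03  1.   -1.98]
world [-1.4  0.6 -1.9] tool shift mm [-1.4  1.8  0.6]
twist to yaw (about tool y, +twist lowers world yaw) -0.051193588667103995
```

jog_arm:
  commands:
    - [[-1.5,2,0.5,0],[0,0,0,0],[0,0,0,0],[0,0,0,0],[0,0,0,0]]
  gripper: 138

```text
clock: 8.65
tcp_pos: [0.481, -0.0857, 0.0679]
eef_rot: [-1.563, -0.066, 0.001]
ft_force: [-0.4, -0.0, -1.3]
finger_gap: 0.463
```

```bash
python3 - <<'E'
from h import *
from cell import manip
go(manip.state(),[.481,-.0855,.068],2.5)
S=manip.grab_frame("side");cv2.imwrite("pics/s8.png",cv2.resize(S["frame"][180:300,280:440],None,fx=5,fy=5,interpolation=2)[:,:,::-1])
E
```

```text
t 8.65 tcp [ 0.481  -0.0857  0.0679] tool x yaw 2.45 ydir [ 0.041  0.008 -0.999] z [-0.043  0.999  0.006] F [-0.4 -0.  -1.3] M [0.05 0.05 0.03] gap mm 40.3 q [-0.35  0.07  2.05  0.03  0.99 -1.98]
world [-0.   0.2  0.1] tool shift mm [-0.  -0.1  0.2]
twist to yaw (about tool y, +twist lowers world yaw) -0.050259671947998186
```

View pics/s8.png

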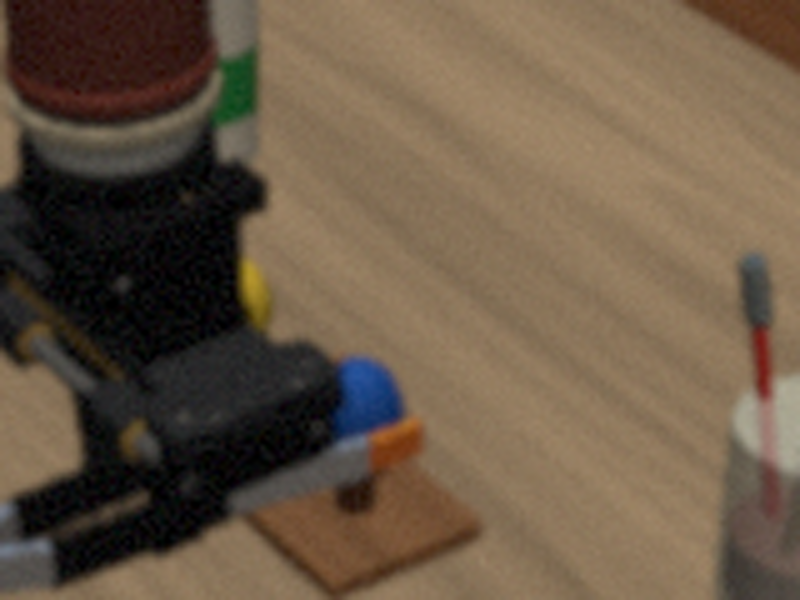

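```bash
python3 - <<'E'
from h import *
from cell import manip
S=manip.grab_frame("side");e=np.array([.5878,-.0814,.0585])
print("egg",proj(S,e))
for w in(.026,.031,.034): print(w,proj(S,e+[.001,-w,0]),"dx5",proj(S,e+[.006,-w,0]),"dz-5",proj(S,e+[.001,-w,-.005]))
b,m=blobs(S["frame"],(5,170,80),(20,255,255),8);print([x for x in b if 340<x[1][0]<380 and 250<x[1][1]<290])
E
```

```text
egg [351.34140482 261.97230967]
0.026 [358.53872249 267.94737843] dx5 [360.52888443 267.2212389 ] dz-5 [358.479164   269.88300426]
0.031 [359.87315063 269.14712797] dx5 [361.86735082 268.41649823] dz-5 [359.81022569 271.08614519]
0.034 [360.67795874 269.87070995] dx5 [362.67458699 269.13736546] dz-5 [360.6129936  271.81176364]
[(60, [358.8, 268.6], [355, 264, 9, 10])]
```

The tip lies where the egg's equator projects, to within 1 px. I'll close the tongs on the egg.

jog_arm:
  commands:
    - [[0,0,0,0],[0,0,0,0],[0,0,0,0],[0,0,0,0],[0,0,0,0]]
  gripper: 255
  grip_force: 22

```text
clock: 9.38
tcp_pos: [0.4812, -0.0857, 0.0682]
eef_rot: [-1.563, -0.067, 0.001]
ft_force: [0.4, 0.2, -0.9]
finger_gap: 0.41
```

jog_arm:
  commands:
    - [[0,0,0,0],[0,0,0,0],[0,-4,0,0],[0,-6,0,0],[0,-8,0,0]]

```text
clock: 10.0
tcp_pos: [0.4796, -0.0856, 0.0863]
eef_rot: [-1.563, -0.065, 0.002]
ft_force: [0.1, -0.1, -1.9]
finger_gap: 0.408
```

```bash
python3 - <<'E'
from h import *
from cell import manip
go(manip.state(),[.481,-.0855,.068],2.5)
S=manip.grab_frame("side");cv2.imwrite("pics/s9.png",cv2.resize(S["frame"][180:300,280:440],None,fx=5,fy=5,interpolation=2)[:,:,::-1])
E
```

```text
t 10.0 tcp [ 0.4796 -0.0856  0.0863] tool x yaw 2.45 ydir [ 0.04   0.008 -0.999] z [-0.043  0.999  0.007] F [ 0.1 -0.1 -1.9] M [ 0.04  0.09 -0.03] gap mm 35.5 q [-0.35  0.03  2.04  0.03  1.03 -1.98]
world [  1.4   0.1 -18.3] tool shift mm [ 0.7 18.4 -0.1]
twist to yaw (about tool y, +twist lowers world yaw) -0.047850211534751
```

View pics/s9.png

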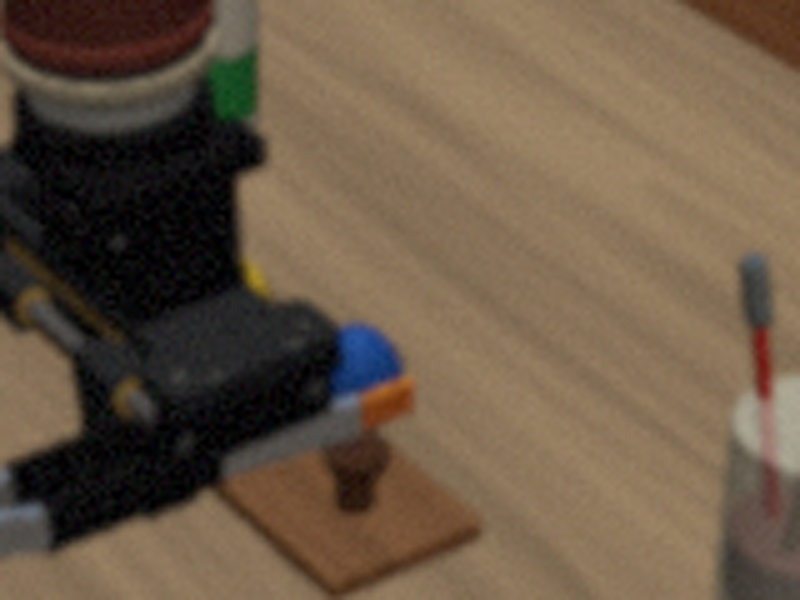

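The egg has left its cup, held by the tongs (gap 35.5 mm). I'll raise it straight up and then carry it over the tray.

jog_arm:
  commands:
    - [[0,-20,0,0],[0,-35,0,0],[0,-40,0,0],[0,-40,0,0],[0,-30,0,0]]

```text
clock: 10.68
tcp_pos: [0.4716, -0.0866, 0.2564]
eef_rot: [-1.562, -0.064, 0.004]
ft_force: [0.5, -0.1, -2.1]
finger_gap: 0.41
```

jog_arm:
  commands:
    - [[0,-10,0,4],[-10,0,-20,5],[-10,0,-25,5],[-10,0,-30,4],[-10,0,-30,4]]

```text
clock: 11.3
tcp_pos: [0.4151, -0.185, 0.27]
eef_rot: [-1.54, 0.236, -0.31]
ft_force: [0.2, -1.1, -1.5]
finger_gap: 0.413
```

```bash
python3 - <<'E'
from h import *
from cell import manip
go(manip.state(),[.3895,-.275,.26],-20)
E
```

```text
t 11.3 tcp [ 0.4151 -0.185   0.27  ] tool x yaw -19.99 ydir [ 0.048  0.005 -0.999] z [0.341 0.94  0.021] F [ 0.2 -1.1 -1.5] M [-0.03  0.03  0.04] gap mm 35.9 q [-0.62 -0.26  1.94  0.03  1.42 -1.84]
world [-25.6 -90.  -10. ] tool shift mm [  6.2   8.3 -93.5]
twist to yaw (about tool y, +twist lowers world yaw) 0.014710856967809605
```

jog_arm:
  commands:
    - [[2,0,-25,0],[2,0,-30,0],[2,0,-20,0],[0,0,-8,0],[0,0,0,0]]

```text
clock: 11.92
tcp_pos: [0.3901, -0.2686, 0.2701]
eef_rot: [-1.541, 0.238, -0.315]
ft_force: [-1.0, 0.5, -2.0]
finger_gap: 0.411
```

jog_arm:
  commands:
    - [[0,0,0,0],[0,0,0,0]]

```text
clock: 12.18
tcp_pos: [0.3905, -0.2673, 0.2702]
eef_rot: [-1.54, 0.236, -0.314]
ft_force: [-0.2, 0.2, -2.1]
finger_gap: 0.411
```

```bash
python3 - <<'E'
from h import *
from cell import manip
s=manip.state();go(s,[.3895,-.275,.26],-20)
T=manip.grab_frame("top");S=manip.grab_frame("side");W=manip.grab_frame("wrist")
R=Ro.from_rotvec(s["eef_rot"]).as_matrix();print("bite",s["tcp_pos"]+R@[.107,.012,0])
for n,d in(("t",T),("s",S)):
    print(n,blobs(d["frame"],(105,150,40),(125,255,255))[0]); cv2.imwrite(f"pics/{n}10.png",d["frame"][:,:,::-1])
E
```

```text
t 12.18 tcp [ 0.3905 -0.2673  0.2702] tool x yaw -20.15 ydir [ 0.05   0.004 -0.999] z [0.344 0.939 0.021] F [-0.2  0.2 -2.1] M [ 0.01  0.08 -0.01] gap mm 35.7 q [-0.79 -0.2   1.9   0.04  1.42 -2.02]
world [ -1.   -7.7 -10.2] tool shift mm [ 1.3 10.1 -7.7]
twist to yaw (about tool y, +twist lowers world yaw) -0.1516620042577017
bite [ 0.49140899 -0.30411041  0.26313042]
t [(493, [529.9, 231.5], [518, 220, 25, 25]), (167, [13.9, 84.9], [0, 78, 30, 16])]
s [(300, [379.0, 240.0], [368, 231, 24, 17])]
```

View pics/t10.png

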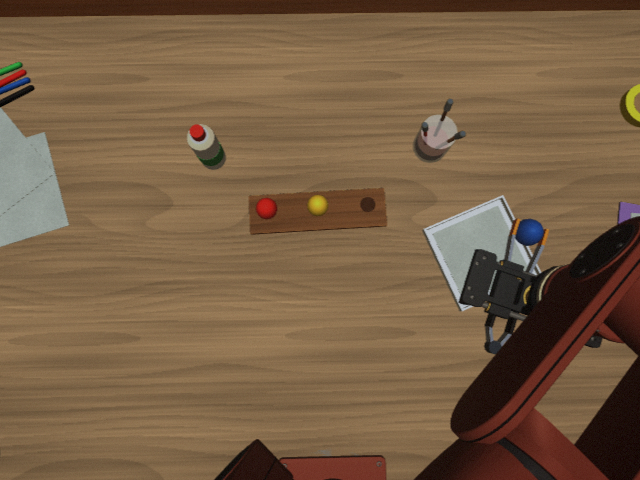

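View pics/s10.png

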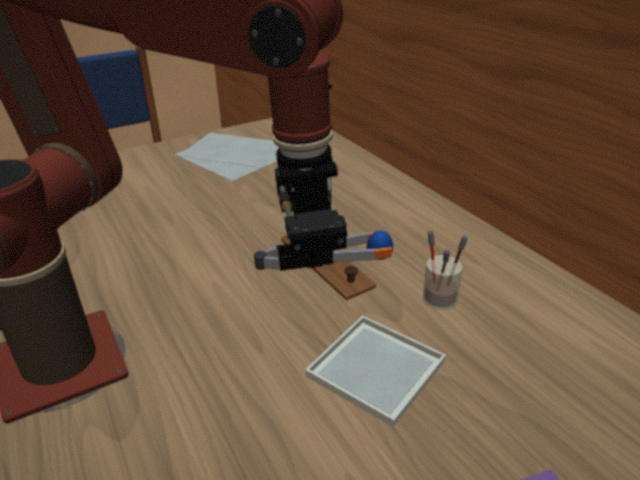

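The egg is in the tongs with its cup empty, and the other objects haven't moved. I'll make the final shift of about 8 mm and measure again.

jog_arm:
  commands:
    - [[1,0,-8,0],[0,0,0,0],[0,0,0,0],[0,0,0,0],[0,0,0,0]]

```text
clock: 12.95
tcp_pos: [0.3886, -0.2758, 0.27]
eef_rot: [-1.54, 0.236, -0.314]
ft_force: [-0.3, -0.4, -2.0]
finger_gap: 0.407
```

```bash
python3 - <<'E'
from h import *
from cell import manip
s=manip.state();go(s,[.3895,-.275,.26],-20)
T=manip.grab_frame("top");S=manip.grab_frame("side")
R=Ro.from_rotvec(s["eef_rot"]).as_matrix();print("bite",s["tcp_pos"]+R@[.107,.012,0])
b=blobs(T["frame"],(105,150,40),(125,255,255))[0][0];c=blobs(S["frame"],(105,150,40),(125,255,255))[0][0];print(b,c)
print("top on plane",plane(T,*b[1],.268)); print("tri",tri(ray(T,*b[1]),ray(S,c[1][0],c[1][1]+1.5)))
# tray: paper floor mask centre
h=cv2.cvtColor(T["frame"],cv2.COLOR_RGB2HSV)
E
```

```text
t 12.95 tcp [ 0.3886 -0.2758  0.27  ] tool x yaw -20.15 ydir [ 0.05   0.004 -0.999] z [0.343 0.939 0.021] F [-0.3 -0.4 -2. ] M [ 0.03  0.09 -0.02] gap mm 35.4 q [-0.81 -0.2   1.89  0.04  1.41 -2.04]
world [  0.9   0.8 -10. ] tool shift mm [ 0.1 10.   0.9]
twist to yaw (about tool y, +twist lowers world yaw) -0.14761832699232968
bite [ 0.48953725 -0.31257638  0.26292473]
(486, [535.6, 232.6], [523, 221, 26, 25]) (306, [381.2, 243.0], [370, 234, 24, 17])
top on plane [ 0.48808009 -0.31354643  0.268     ]
tri (array([ 0.48751081, -0.31326861,  0.26782886]), np.float64(0.0013101921007858703))
```

jog_arm:
  commands:
    - [[0,0,0,0],[0,0,0,0],[0,0,0,0],[0,0,0,0]]

```text
clock: 13.55
tcp_pos: [0.3886, -0.2757, 0.27]
eef_rot: [-1.54, 0.236, -0.313]
ft_force: [-0.7, -0.1, -2.3]
finger_gap: 0.406
```

```bash
python3 - <<'E'
from h import *
from cell import manip
s=manip.state();go(s,[.3895,-.275,.27],-20);print(abs(s["dq"]).max())
print(manip.hand_in())
E
```

```text
t 13.55 tcp [ 0.3886 -0.2757  0.27  ] tool x yaw -20.13 ydir [ 0.05   0.004 -0.999] z [0.343 0.939 0.021] F [-0.7 -0.1 -2.3] M [-0.04  0.05 -0.02] gap mm 35.4 q [-0.81 -0.2   1.89  0.04  1.41 -2.04]
world [0.9 0.7 0. ] tool shift mm [0.6 0.  1. ]
twist to yaw (about tool y, +twist lowers world yaw) -0.13493205844537215
0.0012532066757232408
the job is handed in; nothing more can be done
None
```

The job is handed in at 13.55 s, with the blue egg still held in the tongs over the middle of the drip tray. I picked up the tongs by their black panels, closed their tips on the egg, lifted it out of its cup and carried it across. The gripper never touched the egg.

**Egg position:** the cameras put the egg at about (0.488, −0.313, 0.265) m. The tray middle measured (0.490, −0.312), so it is about 2 mm off centre. Its underside is roughly 24 cm above the table.

**Hold:** the arm was still, the gripper opening steady at 35.4 mm, and the wrist force about 2 N, against roughly 1.5 N for the tongs and egg. The last pictures showed the cup empty and the red and yellow eggs, spray can and brush jar where they were.

**Disagreements:**
- The tool is tilted about 3° from vertical, which built up over the moves.
- Before the pick-up, the tips sat 2–4 mm lower than I had computed, so I lowered the tongs to allow for it.
- With the tongs partly closed, the tips were about 4 mm further in than predicted, so I opened the bite slightly.

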